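# Check the pine chew block with the moisture meter

### The job

See whether the pine chew block has dried: lift the slicker brush off it and lay it gently, bristles down, in the beige tray without dropping it, then take the orange moisture meter from its stand and hold it upright on the block with its two pins on the two red dots, one pin on each (either way round), pressed lightly so that the sprung head goes roughly half-way in and never hits its stop hard. Finish while still holding the meter there at that push, and leave the other things standing where they are.

Things in the scene. Friction and masses are not known exactly. Their poses are not given: they have to be found in the camera images.
- block: loose pine chew block, 160 x 90 x 50 mm high (x, y, z), about 0.36 kg, lying flat on the work surface; origin at the centre of its underside, x along its length. Two red dots, 14 mm across and 24 mm apart, are painted along the middle line of its top; the brush hides them at first
- dot_a (a point): centre of one red dot, on the block's top face: 27 mm along the block's x from its centre
- dot_b (a point): centre of the other red dot: 3 mm along the block's x from its centre
- brush: loose black slicker brush, about 0.12 kg, bristles down on the block. Origin under the middle of the head, at the bristle underside; z up through its back. Head 90 x 46 mm (x, y), 30 mm high: 12 mm bristle pad under an 18 mm back. Handle 22 mm wide, 14 to 30 mm above the bristle underside, runs along -x to 125 mm from the origin. Balances about 12 mm from the origin towards the handle
- brush_grip (a point): good place to grip the brush: at its balance point, 21 mm above the bristle underside, where the sides of the 46 mm wide head can be pinched along the brush's y
- brush_tail (a point): end of the brush's handle, 125 mm from the origin along -x, 22 mm above the bristle underside
- tray: fixed low beige open tray, 260 x 170 x 25 mm outside (x, y, z), walls and floor 5 mm; origin at the centre of its underside, on the work surface. (Far to the left of the work area, beyond y = 0.42 m, stands a fixed white plastic shelf, 240 mm high, with a beige tilt-out bin: not part of the job)
- stand: fixed white holder for the meter: 100 x 90 mm foot and an upright socket of 60 x 44 mm outside and 48 x 32 mm inside; its rim is 70 mm above the work surface; origin at the centre of its underside
- meter: loose orange moisture meter, 0.15 kg, hanging upright in the stand by its black collar (56 x 40 x 6 mm). Origin: centre of the collar's underside; z up along the meter. Orange body 40 x 24 mm (x, y) from 25 mm under to 65 mm above the origin; sprung head with two brass pins below, to 57 mm under the origin when not pressed. Lift it straight up at least 60 mm to clear the stand
- meter_grip (a point): place to grip the meter, on its axis 32 mm above its origin; pinch the 24 mm faces along the meter's y; fingertips must stay above the collar, whose top is 6 mm above the origin
- pin_a (a point): tip of one pin (6 mm thick, 24 mm apart), on the meter's +x side, 12 mm off its axis; it moves with the sprung head
- pin_b (a point): tip of the other pin, on the meter's -x side, 12 mm off its axis
- probe_head (a joint): travel of the sprung head into the meter, 0 (out, free) to 0.012 m (at its stop). Spring: about 1.4 N to start it and 0.35 N more for each mm, so about 3.5 N half-way in (6 mm)
- canister: bystander: loose glass pellet canister with steel screw lid, 104 mm across, 164 mm high; origin at the centre of its underside
- bowl: bystander: loose steel feeding bowl, 140 mm across, 50 mm high; origin at the centre of its underside
- tin: bystander: loose food tin with green label, 74 mm across, 85 mm high; origin at the centre of its underside
- jar: bystander: loose jar with yellow label, 70 mm across, 110 mm high; origin at the centre of its underside
- carton: bystander: loose upright cardboard carton, 60 x 130 x 170 mm; origin at the centre of its underside
There are look-alikes about, which are no part of the job. Several things have the shape of the meter; the one meant has the colours described above.

How it is judged:
By the outcome, as a careful person would: the job done as asked, in the order asked, and still so for the second after the job is handed in, while the arm keeps its last pose, push and grip.
It also fails if it takes over 58 s, if anything falls off the work surface, if the arm or the gripper's body presses on something with over 40 N, if the wrist force passes 120 N, or if a joint passes its speed limit or range.

### The arm

A 6-joint arm with a two-finger parallel gripper is mounted at the origin on the work surface. World frame = base frame: x ahead of the robot, y to its left, z up, the work surface at z = 0. Lengths are in mm, angles in rad, forces in N, time in s.
With the tool pointing down it reaches from about 275 to 1000 mm from the base axis. Payload 8.4 kg.
Tool frame: the origin (TCP) lies midway between the tips of the shut fingers; the grasp point (between the pads) lies pinch_z behind it (pinch_z is the distance from the TCP to the grasp point, in mm); z points along the fingers, y is the line along which they close (so a half turn about z gives the same grasp; the last joint's range is limited). The gripper opens to 85 mm and grips with 20 to 120 N. Pads are 22 mm wide; open, the fingers measure 114 mm over their backs; the gripper's body (76 mm by 85 mm) begins 54 mm behind the grasp point. The pads swing forward as they close: fully open they stand 13 mm farther back than shut.
Start: joints at [-1.275, 0.353, 1.633, -0, 1.155, -0.002], TCP at [183.385, -597.493, 208.281] pointing down, gripper open.
Joint ranges: [-2.63, 2.63], [-0.92, 2.1], [0.06, 2.66], [-1.3, 4.44], [0, 2.69], [-3.02, 3.02]. Speed limits (rad/s): [2.22, 2.22, 2.79, 3.14, 3.14, 3.14].

### API

Orientations are given as a rotation vector (axis times angle).
In Python, from plant import * gives the robot as it stands.
- The arm moves only by the tool step_arm, never from a script. Its argument "commands" is one flat list of numbers, 7 for each row, row after row: the shift along the tool's x, y, z in mm, then the turn, a rotation vector about the tool's x, y, z in degrees, then the finger opening in mm, from 0 to 85.4. In form: [tx, ty, tz, wx, wy, wz, gripper, tx, ty, tz, wx, wy, wz, gripper, ...]. A call has 1 to 12 rows; each row is the pose to reach, as a shift and turn from the pose commanded when the call began, along the tool's axes at that moment; what a row does not reach only later rows make up. A row lasts 1/10 s, in which the tool goes at most 50 mm and 8.59 degrees, less where a joint would pass 70% of its speed; a pose out of reach is approached as far as the arm can. A call with a gripper value outside its range is refused whole. The fingers move at their own pace and stop on an object; "newtons" is the grip in N (left out, the last holds). Time passes only in rows, so rows that repeat a pose let the fingers close. It gives the time, the measured TCP pose, the force, the opening and the grip force at its end, in the units of the state.
- observe(): the state, without advancing time (a new reading comes with each control period).
- get_image(name): name is "scene" or "top" or "wrist"; returns a dict with "frame" (384x512x3 uint8, red, green, blue), "camera_matrix" (3x3 intrinsics, pixels), "extrinsics" (4x4, takes a point from world to camera coordinates). Camera axes: x right, y down, z forward; pixel columns grow to the right and rows downward; lengths in mm; the calibration is good to about 2 mm. A picture is of the moment at which its call begins. There is no depth.
- job_done(): hands the job in; it is judged then, once.
The state is a dict: "time": time; "qpos": joint angles; "joint_velocities": joint speeds; "effort": joint torques, N m; "position": TCP position; "orientation": TCP orientation; "wrist_force": force on the tool from outside, world axes, zero at the start; "wrist_torque": the same for the moment, N m; "width": opening from 0.0 (shut) to 1.0 (fully open); "grip_force": force on a finger pad.
Only numpy, scipy, OpenCV 4.12 (cv2) and the standard library are available. Lean on these libraries where they do the work, as an engineer would, in place of code of your own. Each camera call takes 0.05 s, during which the arm holds its last target. There are 200 camera calls.

## Working session

There is one attempt and no reset: what is moved stays moved. The work goes in short steps, Python scripts to look and compute and a tool call to move; the robot and the scene stay as the last step left them, time stands still between calls to the robot, and variables do not carry over. Pictures are saved under pics/ and viewed, at most 12 in all, crops included, and the job is handed in when it is done.

Besides the shell and the picture viewer there is one more tool, called after "Request:" as name(argument=value, ...) on one line, values as JSON. step_arm: Moves the arm, as the interface text tells. Its arguments: {"type":"object","properties":{"commands":{"type":"array","items":{"type":"number"}},"newtons":{"type":"number"}},"required":["commands"]}

```bash
mkdir -p pics; ls; cat > h.py <<'E'
from plant import *
import numpy as np, cv2
from scipy.spatial.transform import Rotation as R
def snap(name,fn=None):
    d=get_image(name); f=np.asarray(d["frame"])
    if fn: cv2.imwrite("pics/"+fn,cv2.cvtColor(f,cv2.COLOR_RGB2BGR))
    return f,np.array(d["camera_matrix"]),np.array(d["extrinsics"])
def ray(K,E,uv):
    Rm=E[:3,:3]; c=-Rm.T@E[:3,3]
    d=Rm.T@np.linalg.inv(K)@np.array([uv[0],uv[1],1.0]); return c,d/np.linalg.norm(d)
def plane(K,E,uv,z):
    c,d=ray(K,E,uv); return c+d*(z-c[2])/d[2]
def proj(K,E,p):
    q=K@(E[:3,:3]@np.array(p,float)+E[:3,3]); return q[:2]/q[2]
def totool(p,s=None):
    s=s or observe(); Rm=R.from_rotvec(s["orientation"]).as_matrix(); return Rm.T@(np.array(p)-np.array(s["position"]))
E
python3 - <<'E'
from h import *
s=observe(); print(s); 
import plant; print([n for n in dir(plant) if not n.startswith('_')])
try: print(pinch_z)
except Exception as e: print(e)
fs=[]
for n in ("top","scene"):
    f,K,Ex=snap(n,n+"0.png"); print(n,K.round(1).tolist(),Ex.round(3).tolist())
    np.savez(n+"0.npz",f=f,K=K,E=Ex); fs.append(f)
f,K,Ex=snap("wrist","w0.png"); fs.append(f)
E
```

```text
pics
{'time': 0.0, 'qpos': array([-1.27541208e+00,  3.53664488e-01,  1.63414989e+00, -2.19828278e-06,
        1.15520761e+00, -2.40487743e-03]), 'joint_velocities': array([-0.00035441,  0.00150292, -0.00169039,  0.00058329, -0.00125591,
       -0.00027719]), 'effort': array([ 4.55151181e-03, -6.05246258e+01, -3.42065442e+01,  1.99452993e-04,
        9.06484143e-03,  3.54346321e-05]), 'position': array([ 183.22399447, -596.99381151,  207.54476539]), 'orientation': array([-3.10543472e+00, -4.65831277e-01,  3.30696851e-04]), 'wrist_force': array([ 0.19245041, -0.07030744,  0.26794951]), 'wrist_torque': array([-0.05010982, -0.00121284,  0.00037669]), 'grip_force': 0.0, 'width': 1.000038120040128}
['IKError', 'get_image', 'job_done', 'observe', 'pinch_z']
18.700000000000003
top [[495.5, 0.0, 259.1], [0.0, 495.5, 183.6], [0.0, 0.0, 1.0]] [[0.025, -1.0, -0.01, -78.087], [-0.982, -0.023, -0.185, 598.486], [0.185, 0.015, -0.983, 1451.192], [0.0, 0.0, 0.0, 1.0]]
scene [[358.9, 0.0, 257.1], [0.0, 358.9, 186.1], [0.0, 0.0, 1.0]] [[-0.084, 0.996, -0.021, 118.127], [0.677, 0.041, -0.735, -326.107], [-0.732, -0.076, -0.677, 1740.084], [0.0, 0.0, 0.0, 1.0]]
```

View pics/top0.png

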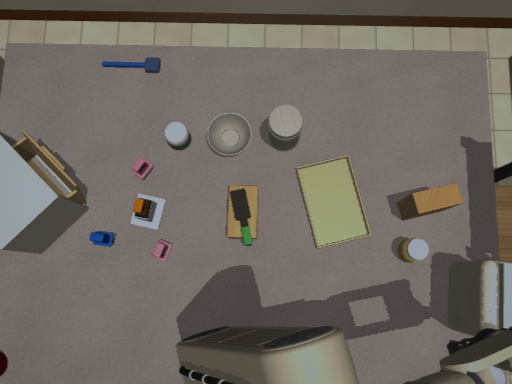

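View pics/scene0.png

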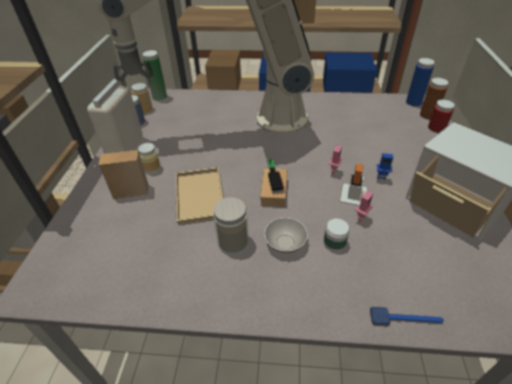

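Top view: the brush is black with a green handle end, on the block at (242,213), and the tray is at (333,201). The orange meter is at (143,208) in the white stand.

Possible mix-ups for the meter are the pink ones at (142,168) and (162,250) and the blue one at (102,239). For the brush, it is the blue one at (145,65). I choose the orange meter and the black brush on the block, and will check both in a crop.

```bash
python3 - <<'E'
from h import *
d=np.load("top0.npz"); f,K,Ex=d["f"],d["K"],d["E"]
b=cv2.cvtColor(f,cv2.COLOR_RGB2BGR)
c=np.hstack([cv2.resize(b[180:255,200:275],(390,390),interpolation=2),cv2.resize(b[180:255,110:185],(390,390),interpolation=2)])
cv2.imwrite("pics/crop0.png",c)
hsv=cv2.cvtColor(f,cv2.COLOR_RGB2HSV)
def blob(m,roi,z,nm):
    mm=np.zeros(m.shape,np.uint8); x0,y0,x1,y1=roi; mm[y0:y1,x0:x1]=m[y0:y1,x0:x1]*255
    cs,_=cv2.findContours(mm,0,1); c=max(cs,key=cv2.contourArea)
    P=np.array([plane(K,Ex,p,z)[:2] for p in c[:,0].astype(float)],np.float32)
    r=cv2.minAreaRect(P); print(nm,"px",c[:,0].min(0),c[:,0].max(0),"c",np.round(r[0],1),"size",np.round(r[1],1),"ang",round(r[2],1)); print("  corners",cv2.boxPoints(r).round(0).tolist())
H,S,V=[hsv[...,i].astype(int) for i in range(3)]
for p in [(257,190),(333,200),(143,205),(155,215),(241,205),(246,238),(280,220)]: print(p,hsv[p[1],p[0]])
blob((H>8)&(H<25)&(S>90)&(V>90)|(V<60),(215,175,272,250),50,"block+brush")
blob((V<60),(228,180,258,235),80,"brushblack")
blob((H>40)&(H<80)&(S>100),(228,215,262,255),76,"brushgreen")
blob((S>60)&(H>20)&(H<35),(290,150,375,252),25,"tray")
blob((H<18)&(S>150)&(V>120),(120,190,165,230),135,"meter top")
blob((S<40)&(V>150),(120,190,170,232),8,"standfoot")
E
```

```text
(257, 190) [ 19 118 134]
(333, 200) [ 32  68 158]
(143, 205) [ 21 108  33]
(155, 215) [108  33 178]
(241, 205) [15 34 45]
(246, 238) [ 64 140 133]
(280, 220) [ 12  27 123]
block+brush px [227 185] [257 237] c [516.1 -14.8] size [ 89.7 158.4] ang 89.7
  corners [[437.0, -59.0], [595.0, -60.0], [596.0, 30.0], [437.0, 31.0]]
brushblack px [231 189] [249 226] c [521.4 -10.9] size [110.   42.9] ang 13.7
  corners [[463.0, -3.0], [473.0, -45.0], [580.0, -19.0], [570.0, 23.0]]
brushgreen px [241 226] [251 244] c [441.7 -30. ] size [53.5 22.8] ang 15.7
  corners [[413.0, -26.0], [419.0, -48.0], [471.0, -34.0], [464.0, -12.0]]
tray px [297 155] [367 248] c [ 558.2 -291.3] size [259.  170.9] ang 15.0
  corners [[411.0, -242.0], [455.0, -407.0], [705.0, -340.0], [661.0, -175.0]]
meter top px [133 199] [143 211] c [515.  280.1] size [22.5 38.2] ang 80.1
  corners [[494.0, 272.0], [532.0, 266.0], [536.0, 288.0], [498.0, 294.0]]
standfoot px [131 193] [164 229] c [514.7 282.3] size [86.4 97.2] ang 78.5
  corners [[459.0, 250.0], [554.0, 230.0], [571.0, 315.0], [476.0, 334.0]]
```

View pics/crop0.png

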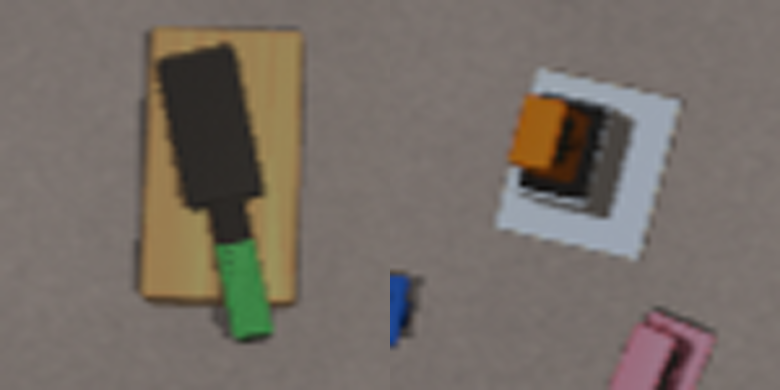

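The crop confirms both choices: a black brush with a green handle end on the pine block (head centre near (240,208)), and an orange body with a black collar in the white stand at (143,208). Measured sizes match those given. Next is the move above the brush.

```bash
cat >> h.py <<'E'
def go(p,yaw):
    "shift in tool axes and tool-z turn (deg) to TCP p with tool x at yaw deg in world"
    s=observe(); Rm=R.from_rotvec(s["orientation"]).as_matrix()
    y=np.radians(yaw); T=np.array([[np.cos(y),np.sin(y),0],[np.sin(y),-np.cos(y),0],[0,0,-1]])
    print("t",round(s["time"],2),"pos",np.round(s["position"],1),"W",round(s["width"],3),"F",np.round(s["wrist_force"],1),"shift",(Rm.T@(np.array(p)-s["position"])).round(1),"turn",np.degrees(R.from_matrix(Rm.T@T).as_rotvec()).round(2))
E
python3 -c "
from h import *
go((519.6,-11.6,170),13.8)"
```

```text
t 0.15 pos [ 183.3 -597.1  207.7] W 1.002 F [-0.2 -0.8 -0.1] shift [ 493.3 -461.1   38.2] turn [-0.06  0.    3.26]
```

Request:
step_arm(commands=[493,-461,38,0,0,3.3,85,493,-461,38,0,0,3.3,85,493,-461,38,0,0,3.3,85,493,-461,38,0,0,3.3,85,493,-461,38,0,0,3.3,85,493,-461,38,0,0,3.3,85,493,-461,38,0,0,3.3,85,493,-461,38,0,0,3.3,85,493,-461,38,0,0,3.3,85,493,-461,38,0,0,3.3,85,493,-461,38,0,0,3.3,85,493,-461,38,0,0,3.3,85])

```text
time: 1.35
position: [482.3, -75.9, 174.5]
orientation: [3.119, 0.377, 0.0]
wrist_force: [1.6, -0.6, -0.2]
width: 0.992
grip_force: 0.0
```

```bash
python3 -c "
from h import *
go((519.6,-11.6,170),13.8)"
```

```text
t 1.35 pos [482.3 -75.9 174.5] W 0.992 F [ 1.6 -0.6 -0.2] shift [ 51.6 -53.6   4.5] turn [ 0.01 -0.01 -0.03]
```

Request:
step_arm(commands=[52,-54,4,0,0,0,85,52,-54,4,0,0,0,85,52,-54,4,0,0,0,85,52,-54,4,0,0,0,85])

```text
time: 1.75
position: [518.9, -12.8, 170.2]
orientation: [3.119, 0.379, -0.002]
wrist_force: [-0.6, -0.5, 0.1]
width: 0.999
grip_force: 0.0
```

```bash
python3 - <<'E'
from h import *
go((519.6,-11.6,53),13.8)
f,K,Ex=snap("wrist","w1.png"); np.savez("w1.npz",f=f,K=K,E=Ex)
for p in [(519.6,-11.6,80),(575,2,80),(416,-37,76),(515,-15,50)]: print(p,proj(K,Ex,p).round(0))
E
```

```text
t 1.75 pos [518.9 -12.8 170.2] W 0.999 F [-0.6 -0.5  0.1] shift [  1.1  -1.  117.2] turn [-0.    0.06  0.05]
(519.6, -11.6, 80) [257. 185.]
(575, 2, 80) [257. 124.]
(416, -37, 76) [257. 278.]
(515, -15, 50) [260. 182.]
```

View pics/w1.png

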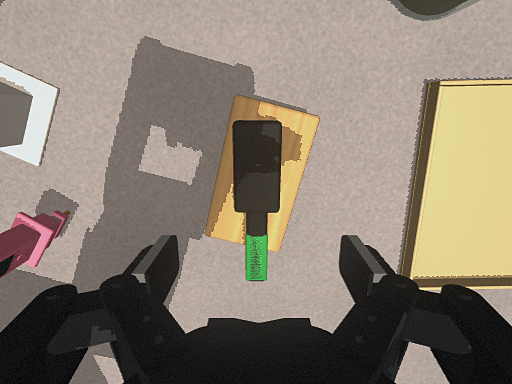

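The wrist view agrees with the estimate: the brush head is centred at column 257, its front edge at row 121 against 124 predicted, and it is aligned with the tool. I'll descend and pinch.

Request:
step_arm(commands=[1,-1,45,0,0,0,85,1,-1,85,0,0,0,85,1,-1,105,0,0,0,85,1,-1,116,0,0,0,85,1,-1,116,0,0,0,85,1,-1,116,0,0,0,50,1,-1,116,0,0,0,40,1,-1,116,0,0,0,30,1,-1,116,0,0,0,30,1,-1,116,0,0,0,30,1,-1,116,0,0,0,30,1,-1,116,0,0,0,30], newtons=40)

```text
time: 3.0
position: [521.7, -11.7, 56.5]
orientation: [3.119, 0.377, 0.006]
wrist_force: [-1.5, 1.8, 13.4]
width: 0.351
grip_force: 6.9
```

```bash
python3 - <<'E'
from h import *
go((519.6,-11.6,53),13.8)
f,K,Ex=snap("wrist"); g,_,_=snap("scene"); t,_,_=snap("top")
a=np.hstack([cv2.resize(f,(512,384)),cv2.resize(g[130:220,230:310],(288,384))])
cv2.imwrite("pics/w2.png",cv2.cvtColor(a,cv2.COLOR_RGB2BGR))
E
```

```text
t 3.0 pos [521.7 -11.7  56.5] W 0.351 F [-1.5  1.8 13.4] shift [-2.1 -0.6  3.5] turn [ 0.04 -0.2  -0.03]
```

View pics/w2.png

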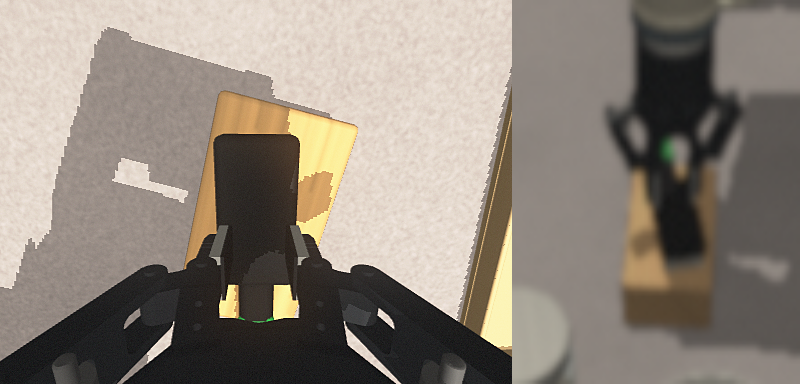

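The pads look astride the rear half of the head (pad edges near (222,250) and (295,250)). The opening of 30 mm doesn't match a 46 mm head, so I'll test by closing further and raising a few mm.

Request:
step_arm(commands=[0,0,-3,0,0,0,20,0,0,-3,0,0,0,20,0,0,-3,0,0,0,20])

```text
time: 3.45
position: [520.1, -11.9, 57.7]
orientation: [3.119, 0.377, 0.001]
wrist_force: [-1.0, -0.4, -0.1]
width: 0.231
grip_force: 0.0
```

```bash
python3 - <<'E'
from h import *
go((519.6,-11.6,53),13.8)
f,K,Ex=snap("wrist"); np.savez("w3.npz",f=f,K=K,E=Ex)
s=observe(); P=np.array(s["position"])
print(s["grip_force"])
for p in [(577,3,80),(479,-44,80),(487,2,80)]: print(proj(K,Ex,p).round())
E
```

```text
t 3.45 pos [520.1 -11.9  57.7] W 0.231 F [-1.  -0.4 -0.1] shift [-0.4 -0.4  4.7] turn [ 0.01 -0.02 -0.03]
0.0
[257. 135.]
[293. 308.]
[223. 282.]
```

```bash
python3 - <<'E'
from h import *
d=np.load("w3.npz"); f,K,Ex=d["f"],d["K"],d["E"]
u=np.array([np.cos(.241),np.sin(.241)]); n=np.array([-u[1],u[0]]); o=np.array([531.3,-8.7])
for z in (62,80,90): print(z,[proj(K,Ex,(*(o+45*u+k*n),z)).round().tolist() for k in(-23,23)],[proj(K,Ex,(*(o-45*u+k*n),z)).round().tolist() for k in(-23,23)])
a=f[120:384,100:420]; b=cv2.resize(a,(720,594),interpolation=2)
cv2.imwrite("pics/w3.png",cv2.cvtColor(b,cv2.COLOR_RGB2BGR))
E
```

```text
62 [[298.0, 136.0], [218.0, 136.0]] [[292.0, 271.0], [224.0, 272.0]]
80 [[302.0, 139.0], [213.0, 139.0]] [[296.0, 288.0], [220.0, 288.0]]
90 [[306.0, 141.0], [210.0, 141.0]] [[298.0, 299.0], [218.0, 299.0]]
```

View pics/w3.png

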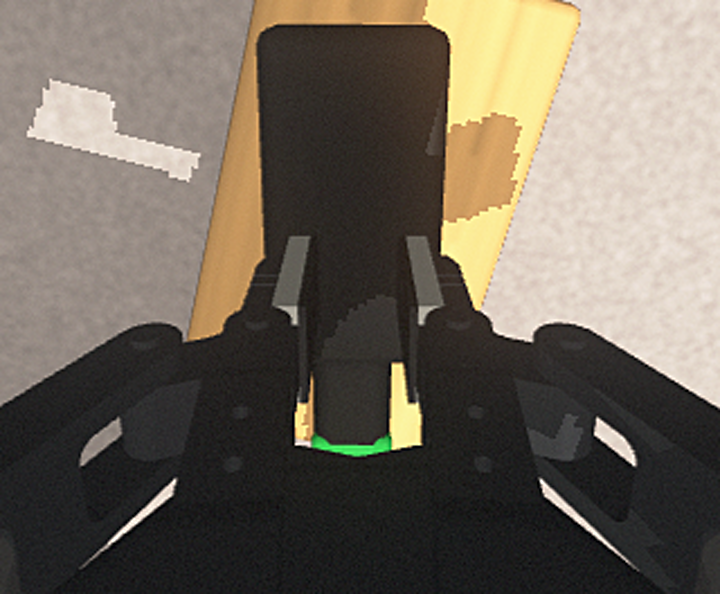

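The pads (tips near px (233,225) and (285,225)) are inside the head's edges, so they stand above the back rather than beside it. I'll check the real tip height and head height from this picture.

```bash
python3 - <<'E'
from h import *
d=np.load("w3.npz"); f,K,Ex=d["f"],d["K"],d["E"]
print("f",K[0,0],"cam",(-Ex[:3,:3].T@Ex[:3,3]).round(1))
P=np.array([520.1,-11.9,57.7]);u=np.array([np.cos(.241),np.sin(.241),0]); n=np.array([-u[1],u[0],0])
for dz in(0,10,20,30,40): print(dz,[proj(K,Ex,P+n*k+[0,0,dz]).round().tolist() for k in (10,-10)],[proj(K,Ex,P+n*k+u*11+[0,0,dz]).round().tolist() for k in (10,-10)])
# heights: block corners from w1 & top: dims of block at plane z in the clean top view
t=np.load("top0.npz")
for z in(30,40,50,60):
  w=np.load("w1.npz"); 
  a=plane(w["K"],w["E"],(237,96),z); b=plane(w["K"],w["E"],(320,115),z); c=plane(w["K"],w["E"],(206,236),z)
  print(z,np.linalg.norm(a-b).round(1),np.linalg.norm(a-c).round(1),"head w",np.linalg.norm(plane(w["K"],w["E"],(233,122),z+30)-plane(w["K"],w["E"],(281,122),z+30)).round(1))
E
```

```text
f 274.52719734669074 cam [589.4   5.3 223.5]
0 [[243.0, 223.0], [274.0, 223.0]] [[243.0, 207.0], [274.0, 207.0]]
10 [[243.0, 230.0], [275.0, 229.0]] [[242.0, 213.0], [275.0, 213.0]]
20 [[242.0, 237.0], [276.0, 237.0]] [[241.0, 219.0], [276.0, 219.0]]
30 [[241.0, 245.0], [277.0, 245.0]] [[240.0, 226.0], [277.0, 226.0]]
40 [[239.0, 254.0], [278.0, 254.0]] [[239.0, 235.0], [279.0, 235.0]]
30 90.9 167.3 head w 46.9
40 87.9 161.9 head w 45.2
50 85.0 156.4 head w 43.5
60 82.0 150.9 head w 41.8
```

Request:
step_arm(commands=[0,0,-6,0,0,0,85,0,0,-6,0,0,0,85,0,0,-6,0,0,0,85,0,0,-6,0,0,0,85,0,0,-6,0,0,0,85,0,0,-6,0,0,0,85,0,0,6,0,0,0,85,0,0,16,0,0,0,85,0,0,16,0,0,0,85,0,0,16,0,0,0,85])

```text
time: 4.5
position: [519.5, -11.9, 40.9]
orientation: [-3.119, -0.376, 0.002]
wrist_force: [-1.1, 0.7, 0.5]
width: 0.997
grip_force: 0.0
```

```bash
python3 - <<'E'
from h import *
go((519.6,-11.6,42),13.8)
f,K,Ex=snap("wrist"); np.savez("w4.npz",f=f,K=K,E=Ex)
g,K2,E2=snap("scene"); t,K3,E3=snap("top")
a=np.hstack([cv2.resize(f[150:384,60:460],(500,292),interpolation=2),cv2.resize(g[130:220,220:310],(292,292),interpolation=2)])
b=np.hstack([cv2.resize(t[170:260,180:300],(389,292),interpolation=2),cv2.resize(f[90:330,180:340],(403,292),interpolation=2)])
cv2.imwrite("pics/w4.png",cv2.cvtColor(np.vstack([a,b]),cv2.COLOR_RGB2BGR))
E
```

```text
t 4.5 pos [519.5 -11.9  40.9] W 0.997 F [-1.1  0.7  0.5] shift [ 0.2 -0.3 -1.1] turn [-0.02  0.08 -0.04]
```

View pics/w4.png

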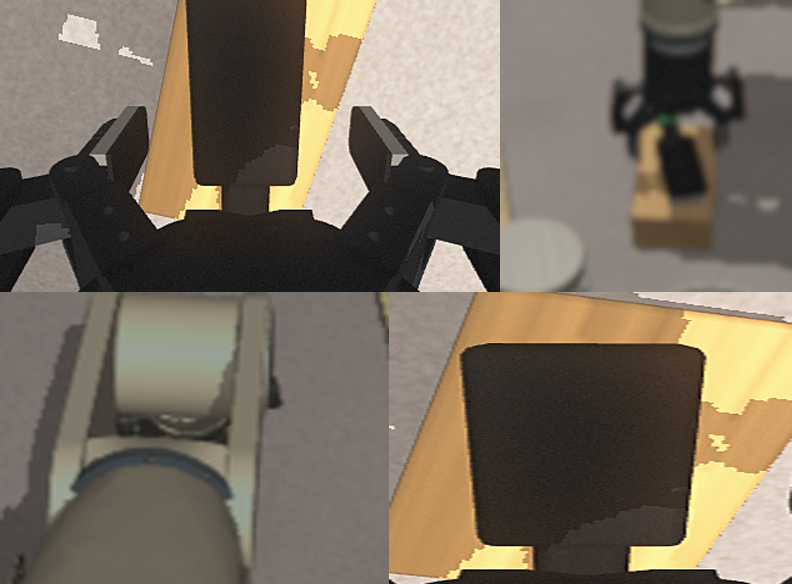

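The pads (tips near wrist px (176,236)) sit higher than the reported TCP suggests. The tips are about level with the top of the head, so I'll lower in small steps and watch the force.

Request:
step_arm(commands=[0,0,5,0,0,0,85,0,0,10,0,0,0,85,0,0,10,0,0,0,85])

```text
time: 4.95
position: [519.5, -11.9, 30.8]
orientation: [-3.119, -0.376, 0.002]
wrist_force: [0.1, 0.7, 1.0]
width: 0.995
grip_force: 0.0
```

```bash
python3 - <<'E'
from h import *
go((519.6,-11.6,31),13.8)
w=np.load("w4.npz"); K,Ex=w["K"],w["E"]
P=np.array([519.5,-11.9,40.9]);u=np.array([np.cos(.241),np.sin(.241),0]); n=np.array([-u[1],u[0],0])
print((-Ex[:3,:3].T@Ex[:3,3]).round(1))
for a in (0,11):
  for dz in(0,13,20,30,40): print(a,dz,[proj(K,Ex,P+n*k+u*a+[0,0,dz]).round().tolist() for k in (43,-43)])
E
```

```text
t 4.95 pos [519.5 -11.9  30.8] W 0.995 F [0.1 0.7 1. ] shift [ 0.2 -0.3 -0.2] turn [-0.02  0.06 -0.04]
[589.2   5.3 206.4]
0 0 [[193.0, 223.0], [325.0, 223.0]]
0 13 [[188.0, 232.0], [330.0, 232.0]]
0 20 [[185.0, 237.0], [333.0, 237.0]]
0 30 [[180.0, 245.0], [337.0, 245.0]]
0 40 [[175.0, 255.0], [343.0, 254.0]]
11 0 [[192.0, 207.0], [326.0, 207.0]]
11 13 [[186.0, 215.0], [331.0, 215.0]]
11 20 [[183.0, 219.0], [334.0, 219.0]]
11 30 [[178.0, 227.0], [339.0, 227.0]]
11 40 [[173.0, 235.0], [344.0, 235.0]]
```

The tips really are about 37 mm above the reported TCP when open, against the 13 stated, and there was no contact at 31. Closing now from slightly lower.

Request:
step_arm(commands=[0,0,2,0,0,0,70,0,0,2,0,0,0,60,0,0,2,0,0,0,50,0,0,2,0,0,0,40,0,0,2,0,0,0,30,0,0,2,0,0,0,30,0,0,2,0,0,0,30], newtons=40)

```text
time: 5.65
position: [520.2, -11.9, 29.8]
orientation: [3.119, 0.376, 0.001]
wrist_force: [-0.5, -0.3, 4.4]
width: 0.533
grip_force: 41.5
```

The grip is good: 45.5 mm opening at 41 N. Lift.

Request:
step_arm(commands=[0,0,-5,0,0,0,30,0,0,-20,0,0,0,30,0,0,-45,0,0,0,30,0,0,-60,0,0,0,30,0,0,-60,0,0,0,30])

```text
time: 6.15
position: [521.4, -11.9, 91.5]
orientation: [3.118, 0.376, 0.005]
wrist_force: [-0.7, -0.0, -0.9]
width: 0.534
grip_force: 41.2
```

```bash
python3 - <<'E'
from h import *
go((585.2,-284.2,90),13.8)
f,K,Ex=snap("wrist"); np.savez("w5.npz",f=f,K=K,E=Ex)
hsv=cv2.cvtColor(f,cv2.COLOR_RGB2HSV); H,S,V=[hsv[...,i].astype(int) for i in range(3)]
m=(((H<6)|(H>172))&(S>140)&(V>80)).astype(np.uint8)
n,_,st,ce=cv2.connectedComponentsWithStats(m)
for i in range(1,n):
    if st[i,4]>15: print(st[i],ce[i].round(1),plane(K,Ex,ce[i],50).round(1))
E
```

```text
t 6.15 pos [521.4 -11.9  91.5] W 0.534 F [-0.7 -0.  -0.9] shift [ -2.8 279.6   1.7] turn [ 0.05 -0.19 -0.03]
```

Request:
step_arm(commands=[0,20,0,0,0,0,30,-1,55,0,0,0,0,30,-1,95,0,0,0,0,30,-2,135,0,0,0,0,30,-2,175,0,0,0,0,30,-3,215,0,0,0,0,30,-3,245,0,0,0,0,30,-3,265,0,0,0,0,30,-3,280,0,0,0,0,30,-3,280,30,0,0,0,30,-3,280,50,0,0,0,30,-3,280,50,0,0,0,30])

```text
time: 7.4
position: [581.2, -282.8, 36.2]
orientation: [-3.115, -0.377, 0.008]
wrist_force: [-0.7, 1.3, -1.3]
width: 0.528
grip_force: 41.3
```

```bash
python3 - <<'E'
from h import *
go((585.2,-284.2,-15),13.8)
f,K,Ex=snap("wrist","w6.png"); np.savez("w6.npz",f=f,K=K,E=Ex)
f,K,Ex=snap("scene"); np.savez("s6.npz",f=f,K=K,E=Ex)
f,K,Ex=snap("top"); np.savez("t6.npz",f=f,K=K,E=Ex)
hsv=cv2.cvtColor(f,cv2.COLOR_RGB2HSV); H,S,V=[hsv[...,i].astype(int) for i in range(3)]
for z in (0,):
  m=(((H<8)|(H>170))&(S>110)&(V>70)).astype(np.uint8); m[:180]=0;m[245:]=0;m[:,:222]=0;m[:,262:]=0
  n,_,st,ce=cv2.connectedComponentsWithStats(m)
  for i in range(1,n): print(st[i],ce[i].round(1),plane(K,Ex,ce[i],50).round(1))
E
```

```text
t 7.4 pos [ 581.2 -282.8   36.2] W 0.528 F [-0.7  1.3 -1.3] shift [ 3.8  2.5 51.1] turn [-0.24  0.28 -0.01]
[241 200   4   5  14] [242.6 202. ] [543.4 -14.9  50. ]
[241 208   4   4  13] [242.2 209.6] [520.2 -14.6  50. ]
```

View pics/w6.png

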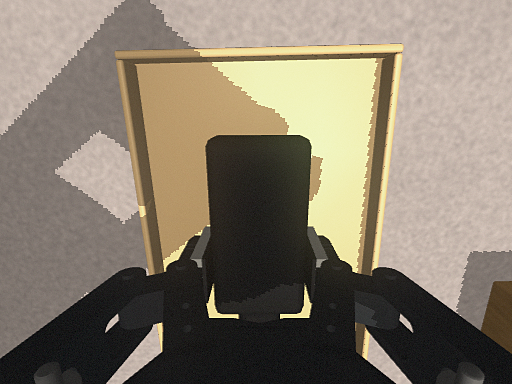

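The dots are visible in the top view at (543.4,-14.9) and (520.2,-14.6), which match the block's +27 and +3 points. In the wrist view the brush is held over the tray and centred (column 258). Lower gently.

Request:
step_arm(commands=[4,2,15,0,0,0,30,4,2,30,0,0,0,30,4,2,40,0,0,0,30,4,2,44,0,0,0,30,4,2,47,0,0,0,30,4,2,47,0,0,0,30])

```text
time: 8.15
position: [587.9, -285.5, -7.9]
orientation: [-3.119, -0.376, 0.001]
wrist_force: [0.5, 0.4, -0.2]
width: 0.532
grip_force: 41.4
```

Request:
step_arm(commands=[0,0,1,0,0,0,30,0,0,2,0,0,0,30,0,0,2,0,0,0,30])

```text
time: 8.45
position: [588.2, -285.7, -9.2]
orientation: [3.119, 0.376, 0.0]
wrist_force: [-0.2, 0.2, -1.0]
width: 0.53
grip_force: 41.4
```

Request:
step_arm(commands=[0,0,1,0,0,0,30,0,0,2,0,0,0,30,0,0,3,0,0,0,30,0,0,3,0,0,0,30])

```text
time: 8.85
position: [588.0, -285.5, -12.6]
orientation: [-3.119, -0.376, 0.0]
wrist_force: [1.0, -0.1, -1.5]
width: 0.531
grip_force: 41.4
```

Request:
step_arm(commands=[0,0,1,0,0,0,30,0,0,2,0,0,0,30,0,0,2,0,0,0,30])

```text
time: 9.15
position: [588.0, -285.6, -14.6]
orientation: [-3.119, -0.376, 0.0]
wrist_force: [-0.8, 0.6, -1.0]
width: 0.533
grip_force: 41.4
```

Request:
step_arm(commands=[0,0,1,0,0,0,30,0,0,2,0,0,0,30,0,0,2,0,0,0,30])

```text
time: 9.45
position: [588.2, -285.6, -15.2]
orientation: [3.119, 0.376, 0.0]
wrist_force: [-4.4, 2.3, 11.3]
width: 0.531
grip_force: 42.9
```

Request:
step_arm(commands=[0,0,0.5,0,0,0,30,0,0,1,0,0,0,30,0,0,1,0,0,0,30])

```text
time: 9.75
position: [588.2, -285.7, -15.3]
orientation: [3.119, 0.376, 0.0]
wrist_force: [-7.3, 3.1, 21.1]
width: 0.531
grip_force: 44.0
```

The brush touched down at -15, as expected. I'll ease the push and open slowly.

Request:
step_arm(commands=[0,0,-1.8,0,0,0,40,0,0,-1.8,0,0,0,44,0,0,-1.8,0,0,0,47,0,0,-1.8,0,0,0,55,0,0,-1.8,0,0,0,70,0,0,-1.8,0,0,0,85,0,0,-1.8,0,0,0,85,0,0,-10,0,0,0,85,0,0,-50,0,0,0,85,0,0,-100,0,0,0,85,0,0,-150,0,0,0,85,0,0,-200,0,0,0,85], newtons=20)

```text
time: 10.95
position: [587.8, -285.5, 185.2]
orientation: [3.119, 0.376, 0.0]
wrist_force: [0.9, 0.0, -0.1]
width: 0.995
grip_force: 0.0
```

```bash
python3 - <<'E'
from h import *
go((514.8,281.3,200),-11.5)
f,K,Ex=snap("wrist"); np.savez("w7.npz",f=f,K=K,E=Ex)
hsv=cv2.cvtColor(f,cv2.COLOR_RGB2HSV); H,S,V=[hsv[...,i].astype(int) for i in range(3)]
m=((H>40)&(H<80)&(S>100)&(V>50)).astype(np.uint8); y,x=np.nonzero(m); print("green",x.min(),x.max(),y.min(),y.max())
P=np.array([plane(K,Ex,(a,b),30) for a,b in zip(x,y)]); print(P.min(0).round(),P.max(0).round())
E
```

```text
t 10.95 pos [ 587.8 -285.5  185.2] W 0.995 F [ 0.9  0.  -0.1] shift [  63.9 -567.9  -14.9] turn [ 1.000e-02 -2.000e-02  2.526e+01]
green 250 268 214 252
[ 481. -323.   30.] [ 538. -288.   30.]
```

Request:
step_arm(commands=[64,-568,-15,0,0,25.3,85,64,-568,-15,0,0,25.3,85,64,-568,-15,0,0,25.3,85,64,-568,-15,0,0,25.3,85,64,-568,-15,0,0,25.3,85,64,-568,-15,0,0,25.3,85,64,-568,-15,0,0,25.3,85,64,-568,-15,0,0,25.3,85,64,-568,-15,0,0,25.3,85,64,-568,-15,0,0,25.3,85,64,-568,-15,0,0,25.3,85,64,-568,-15,0,0,25.3,85])

```text
time: 12.2
position: [514.4, 285.2, 198.2]
orientation: [-3.124, 0.312, -0.001]
wrist_force: [0.7, -0.9, 0.7]
width: 0.994
grip_force: 0.0
```

Request:
step_arm(commands=[0,0,0,0,0,0,85,0,0,0,0,0,0,85])

```text
time: 12.4
position: [514.8, 281.4, 197.6]
orientation: [3.126, -0.314, 0.0]
wrist_force: [0.9, 0.1, -0.5]
width: 0.996
grip_force: 0.0
```

```bash
python3 - <<'E'
from h import *
go((514.8,281.3,120),-11.5)
f,K,Ex=snap("wrist","w8.png"); np.savez("w8.npz",f=f,K=K,E=Ex)
hsv=cv2.cvtColor(f,cv2.COLOR_RGB2HSV); H,S,V=[hsv[...,i].astype(int) for i in range(3)]
m=((H>4)&(H<18)&(S>170)&(V>150)).astype(np.uint8)*255
cs,_=cv2.findContours(m,0,1); c=max(cs,key=cv2.contourArea); r=cv2.minAreaRect(c); print("px",r)
P=np.array([plane(K,Ex,p,135)[:2] for p in c[:,0].astype(float)],np.float32); r=cv2.minAreaRect(P); print(r)
print("expect",proj(K,Ex,(514.8,281.3,135)).round())
t=np.load("t6.npz");f,K,Ex=t["f"],t["K"],t["E"]
E
```

```text
t 12.4 pos [514.8 281.4 197.6] W 0.996 F [ 0.9  0.1 -0.5] shift [-0.   0.  77.6] turn [ 0.02 -0.01  0.04]
px ((256.5, 192.5), (41.0, 25.0), 90.0)
((516.5935668945312, 282.85076904296875), (22.177621841430664, 37.28936767578125), 78.51178741455078)
expect [259. 195.]
```

View pics/w8.png

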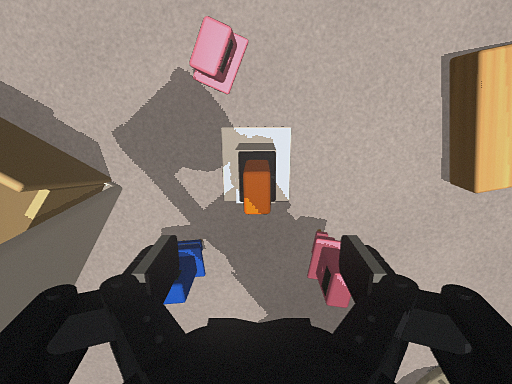

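The wrist view shows the orange meter upright in the white stand at (257,190), aligned with the tool. A pink one is at (330,270), a blue one at (185,270) and another pink at (218,50), all clear of the fingers. Descend and grip.

Request:
step_arm(commands=[1,-1,45,0,0,0,85,1,-1,85,0,0,0,85,1,-1,115,0,0,0,85,1,-1,130,0,0,0,85,1,-1,135,0,0,0,85,1,-1,135,0,0,0,60,1,-1,135,0,0,0,40,1,-1,135,0,0,0,25,1,-1,135,0,0,0,10,1,-1,135,0,0,0,10,1,-1,135,0,0,0,10,1,-1,135,0,0,0,10], newtons=40)

```text
time: 13.65
position: [516.9, 282.5, 63.6]
orientation: [-3.125, 0.315, -0.002]
wrist_force: [-0.6, -1.1, 7.2]
width: 0.281
grip_force: 41.2
```

Request:
step_arm(commands=[0,0,-5,0,0,0,10,0,0,-20,0,0,0,10,0,0,-45,0,0,0,10,0,0,-75,0,0,0,10,0,0,-100,0,0,0,10,0,0,-110,0,0,0,10,0,0,-110,0,0,0,10])

```text
time: 14.35
position: [517.2, 282.6, 174.5]
orientation: [-3.124, 0.316, -0.004]
wrist_force: [0.1, 0.6, -0.7]
width: 0.273
grip_force: 40.2
```

```bash
python3 - <<'E'
from h import *
go((532,-15,173),0)
f,K,Ex=snap("wrist","w9.png"); np.savez("w9.npz",f=f,K=K,E=Ex)
t,K,Ex=snap("top"); np.savez("t9.npz",f=t,K=K,E=Ex)
hsv=cv2.cvtColor(t,cv2.COLOR_RGB2HSV); H,S,V=[hsv[...,i].astype(int) for i in range(3)]
m=(((H<8)|(H>170))&(S>110)&(V>70)).astype(np.uint8); m[:180]=0;m[245:]=0;m[:,:222]=0;m[:,262:]=0
n,_,st,ce=cv2.connectedComponentsWithStats(m)
for i in range(1,n): print(st[i],ce[i].round(1),plane(K,Ex,ce[i],50).round(1))
E
```

```text
t 14.35 pos [517.2 282.6 174.5] W 0.273 F [ 0.1  0.6 -0.7] shift [ 74.1 288.6   1.1] turn [ -0.11  -0.16 -11.54]
[241 200   4   5  14] [242.6 202. ] [543.4 -14.9  50. ]
[241 208   4   4  14] [242.3 209.5] [520.5 -14.7  50. ]
```

View pics/w9.png

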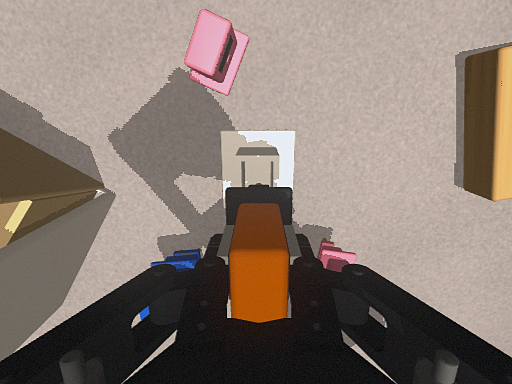

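The meter is held upright, with the collar's front edge at row 187 and the body at columns 231–289. The dots haven't moved. Next I'll find the meter's offset in the hand from the collar and body edges.

```bash
python3 - <<'E'
from h import *
d=np.load("w9.npz"); f,K,Ex=d["f"],d["K"],d["E"]
P=np.array([517.2,282.6,174.5]); Rm=R.from_rotvec([-3.124,0.316,-0.004]).as_matrix(); u,n=Rm[:,0],Rm[:,1]
print("cam tool",(Rm.T@(-Ex[:3,:3].T@Ex[:3,3]-P)).round(1))
for nm,x,y,z in [("collar front L",28,-20,12.4),("collar front R",28,20,12.4),("collar front bot",28,0,6.4),("body top front L",20,-12,71.4),("R",20,12,71.4),("body front base",20,0,12.4)]:
    print(nm,proj(K,Ex,P+x*u+y*n+[0,0,z]).round(1))
hsv=cv2.cvtColor(f,cv2.COLOR_RGB2HSV); V=hsv[...,2].astype(int); g=cv2.cvtColor(f,cv2.COLOR_RGB2GRAY)
print("col258 rows",{r:f[r,258].tolist() for r in range(180,240,3)})
for row in (195,240,290): 
    o=(hsv[row,:,1]>170)&(hsv[row,:,0]<18)&(V[row]>60); x=np.nonzero(o)[0]; print(row,x.min() if len(x) else 0,x.max() if len(x) else 0)
x=np.nonzero(V[195,200:330]<50)[0]+200; print("collar cols",x.min(),x.max())
E
```

```text
cam tool [  71.4   -0.2 -165.7]
collar front L [224.1 187. ]
collar front R [293.1 186.9]
collar front bot [258.6 184.3]
body top front L [227.  248.8]
R [289.8 248.8]
body front base [258.6 200. ]
col258 rows {180: [194, 183, 168], 183: [86, 63, 35], 186: [43, 42, 42], 189: [51, 52, 49], 192: [55, 49, 49], 195: [53, 48, 50], 198: [49, 48, 47], 201: [48, 47, 45], 204: [111, 63, 36], 207: [106, 57, 32], 210: [110, 60, 36], 213: [108, 61, 36], 216: [106, 57, 28], 219: [106, 56, 31], 222: [105, 56, 31], 225: [108, 58, 21], 228: [109, 56, 27], 231: [104, 53, 19], 234: [107, 55, 22], 237: [111, 59, 27]}
195 0 0
240 232 285
290 230 287
collar cols 226 291
```

```bash
python3 - <<'E'
from h import *
go((465,-15,174),-0.4)
E
```

```text
t 14.45 pos [515.8 281.8 171.9] W 0.274 F [-0.5  0.1 -1.1] shift [  9.6 301.   -1.9] turn [  0.03   0.05 -11.14]
```

Request:
step_arm(commands=[10,301,-2,0,0,-11.1,10,10,301,-2,0,0,-11.1,10,10,301,-2,0,0,-11.1,10,10,301,-2,0,0,-11.1,10,10,301,-2,0,0,-11.1,10,10,301,-2,0,0,-11.1,10,10,301,-2,0,0,-11.1,10,10,301,-2,0,0,-11.1,10,10,301,-2,0,0,-11.1,10,10,301,-2,0,0,-11.1,10])

```text
time: 15.45
position: [465.9, -13.7, 174.1]
orientation: [-3.141, 0.01, 0.001]
wrist_force: [-0.0, -0.2, -1.3]
width: 0.274
grip_force: 40.6
```

```bash
python3 - <<'E'
from h import *
go((534,-14.8,110),-0.4)
f,K,Ex=snap("wrist"); np.savez("w10.npz",f=f,K=K,E=Ex)
print("cam",(-Ex[:3,:3].T@Ex[:3,3]).round(1))
hsv=cv2.cvtColor(f,cv2.COLOR_RGB2HSV); H,S,V=[hsv[...,i].astype(int) for i in range(3)]
m=(((H<6)|(H>172))&(S>140)&(V>80)).astype(np.uint8)
n,_,st,ce=cv2.connectedComponentsWithStats(m)
for i in range(1,n):
    if st[i,4]>15: print(st[i],ce[i].round(1),plane(K,Ex,ce[i],50).round(1),plane(K,Ex,ce[i],35).round(1))
E
```

```text
t 15.45 pos [465.9 -13.7 174.1] W 0.274 F [-0.  -0.2 -1.3] shift [68.2  0.7 64. ] turn [-0.02  0.05  0.05]
cam [537.5 -13.9 339.7]
[252  95  13  15 147] [257.8 101.9] [544.1 -13.5  50. ] [544.4 -13.4  35. ]
[252 120  13  14 140] [257.7 126.5] [520.  -13.2  50. ] [519.  -13.2  35. ]
```

Request:
step_arm(commands=[30,0,0,0,0,0,10,60,0,0,0,0,0,10,67,0,30,0,0,0,10,67,0,55,0,0,0,10,67,0,62,0,0,0,10,67,0,62,0,0,0,10,67,0,62,0,0,0,10])

```text
time: 16.2
position: [533.4, -14.9, 113.4]
orientation: [-3.142, 0.011, -0.001]
wrist_force: [0.2, 0.0, -1.2]
width: 0.278
grip_force: 40.6
```

```bash
python3 - <<'E'
from h import *
go((533.2,-13.8,104),-0.4)
t,K,Ex=snap("scene"); q=proj(K,Ex,(532,-14,60)); print(q.round(), [proj(K,Ex,(x,-14,50)).round(1) for x in (544,520)])
f,K,Ex=snap("wrist"); 
x,y=int(q[0]),int(q[1]); a=cv2.resize(t[y-35:y+25,x-40:x+40],(512,384),interpolation=2); b=cv2.resize(f[60:300,160:340],(288,384),interpolation=2)
cv2.imwrite("pics/s11.png",cv2.cvtColor(np.hstack([a,b]),cv2.COLOR_RGB2BGR))
E
```

```text
t 16.2 pos [533.4 -14.9 113.4] W 0.278 F [ 0.2  0.  -1.2] shift [-0.2 -1.1  9.4] turn [-0.   -0.05  0.01]
[273. 183.] [array([272.9, 187.4]), array([273.2, 183. ])]
```

View pics/s11.png

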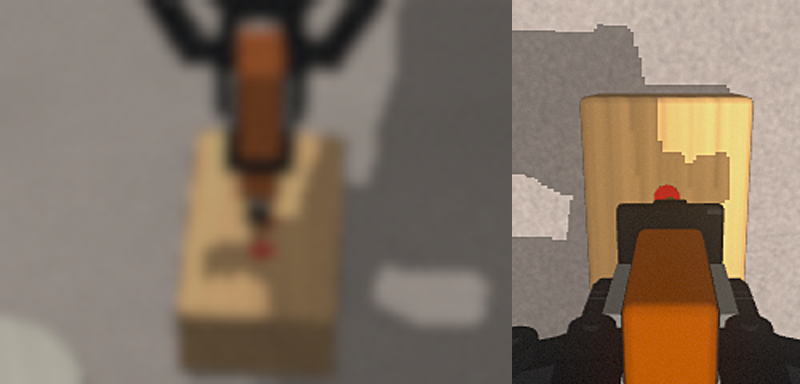

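In the scene crop the front pin (258,228) stands just above its dot (262,248). In the wrist view the dot's column (667) matches the meter's (670). I'll shift 1 mm and lower slowly.

Request:
step_arm(commands=[0,-1,4,0,0,0,10,0,-1,8,0,0,0,10,0,-1,10,0,0,0,10,0,-1,10,0,0,0,10,0,-1,10,0,0,0,10])

```text
time: 16.8
position: [532.9, -14.4, 102.5]
orientation: [-3.142, 0.012, 0.0]
wrist_force: [-0.7, 0.3, -1.9]
width: 0.274
grip_force: 40.6
```

```bash
python3 - <<'E'
from h import *
go((533.2,-13.8,98),-0.4)
f=[]
for i in range(6): get_image("top"); f.append(observe()["wrist_force"])
print(np.mean(f,0).round(2),np.std(f,0).round(2),observe()["position"].round(2))
E
```

```text
t 16.8 pos [532.9 -14.4 102.5] W 0.274 F [-0.7  0.3 -1.9] shift [ 0.3 -0.6  4.5] turn [-0.    0.01 -0.04]
[-0.21 -0.2  -1.58] [0.5  0.32 0.33] [532.94 -14.33 102.62]
```

Free weight reads -1.6 N, with plenty of time left. Next, find contact.

Request:
step_arm(commands=[0,0,0.5,0,0,0,10,0,0,1,0,0,0,10,0,0,1.5,0,0,0,10,0,0,2,0,0,0,10,0,0,2.5,0,0,0,10,0,0,3,0,0,0,10,0,0,3,0,0,0,10,0,0,3,0,0,0,10])

```text
time: 17.9
position: [532.9, -14.3, 99.6]
orientation: [-3.142, 0.012, -0.0]
wrist_force: [-0.2, -0.1, 1.1]
width: 0.28
grip_force: 40.7
```

```bash
cat > m.py <<'E'
from h import *
f=[];p=[]
for i in range(10): get_image("top"); s=observe(); f.append(s["wrist_force"]); p.append(s["position"])
print(s["time"],np.mean(f,0).round(2),np.mean(p,0).round(2),round(s["width"],3))
E
python3 m.py
```

```text
18.4 [-0.59 -0.34  0.56] [532.91 -14.34  99.59] 0.283
```

Request:
step_arm(commands=[0,0,0.5,0,0,0,10,0,0,1,0,0,0,10,0,0,1.5,0,0,0,10,0,0,2,0,0,0,10,0,0,2.5,0,0,0,10,0,0,3,0,0,0,10,0,0,3,0,0,0,10])

```text
time: 19.1
position: [532.9, -14.3, 96.5]
orientation: [-3.142, 0.012, 0.0]
wrist_force: [-0.3, 0.2, 1.9]
width: 0.276
grip_force: 40.9
```

```bash
python3 m.py
```

```text
19.6 [-0.69  0.02  1.63] [532.92 -14.33  96.58] 0.276
```

Request:
step_arm(commands=[0,0,0.5,0,0,0,10,0,0,1,0,0,0,10,0,0,1.3,0,0,0,10,0,0,1.3,0,0,0,10,0,0,1.3,0,0,0,10])

```text
time: 20.1
position: [532.9, -14.3, 95.3]
orientation: [-3.142, 0.012, -0.0]
wrist_force: [-0.5, -0.3, 1.7]
width: 0.278
grip_force: 40.9
```

```bash
python3 m.py; python3 - <<'E'
from h import *
t,K,Ex=snap("scene"); h=cv2.cvtColor(t,cv2.COLOR_RGB2HSV).astype(int)
m=((h[...,0]<8)|(h[...,0]>170))&(h[...,1]>100)&(h[...,2]>60); m[:165]=0; m[200:]=0; m[:,255:290]&=True
y,x=np.nonzero(m[:,255:290]); print("red px",list(zip(x+255,y)),"dots",proj(K,Ex,(544,-14,50)).round(1),proj(K,Ex,(520,-14,50)).round(1),"pin side edge",proj(K,Ex,(551,-14,50)).round(1))
t,K,Ex=snap("top"); h=cv2.cvtColor(t,cv2.COLOR_RGB2HSV).astype(int)
m=(h[...,0]>8)&(h[...,0]<25)&(h[...,1]>90)&(h[...,2]>90); y,x=np.nonzero(m[175:250,215:272]); print("block rows top view",y.min()+175,x.min()+215,x.max()+215)
E
```

```text
20.6 [-0.33  0.29  2.12] [532.92 -14.32  95.27] 0.271
red px [] dots [272.9 187.4] [273.2 183. ] pin side edge [272.8 188.7]
block rows top view 205 228 250
```

```bash
python3 - <<'E'
from h import *
t,K,Ex=snap("scene")
for r in range(178,194): print(r,[t[r,c].tolist() for c in (269,271,272,273,274,276)])
f,K,Ex=snap("wrist"); print("wrist dot front edge expected",proj(K,Ex,(551,-14,50)).round(1)); h=cv2.cvtColor(f,cv2.COLOR_RGB2HSV).astype(int)
m=((h[...,0]<5)|(h[...,0]>172))&(h[...,1]>140)&(h[...,2]>60); y,x=np.nonzero(m); print(len(x),(x.min(),x.max(),y.min(),y.max()) if len(x) else 0)
E
```

```text
178 [[98, 79, 56], [56, 38, 27], [52, 33, 24], [50, 33, 23], [50, 33, 24], [58, 44, 32]]
179 [[136, 107, 73], [82, 54, 33], [75, 44, 26], [74, 42, 23], [73, 42, 24], [91, 67, 45]]
180 [[157, 123, 85], [99, 63, 38], [90, 51, 27], [89, 50, 27], [90, 51, 28], [109, 79, 52]]
181 [[165, 129, 89], [104, 69, 43], [91, 52, 29], [90, 52, 29], [91, 52, 29], [108, 77, 51]]
182 [[171, 135, 94], [103, 75, 50], [80, 50, 31], [78, 48, 31], [81, 50, 32], [103, 76, 51]]
183 [[172, 137, 95], [102, 81, 57], [64, 47, 34], [56, 40, 30], [63, 46, 34], [103, 80, 56]]
184 [[160, 128, 90], [100, 81, 57], [66, 51, 38], [50, 37, 28], [61, 44, 34], [107, 85, 60]]
185 [[138, 111, 78], [105, 81, 58], [86, 61, 44], [75, 49, 34], [81, 51, 37], [112, 87, 62]]
186 [[123, 99, 69], [114, 84, 60], [104, 70, 49], [97, 56, 38], [102, 57, 41], [117, 87, 62]]
187 [[119, 96, 67], [118, 87, 62], [112, 73, 52], [109, 62, 44], [113, 64, 46], [119, 88, 63]]
188 [[126, 101, 71], [119, 92, 65], [116, 82, 58], [114, 75, 54], [116, 77, 55], [119, 92, 65]]
189 [[148, 118, 83], [126, 100, 71], [118, 92, 65], [116, 89, 63], [117, 89, 63], [118, 94, 67]]
190 [[170, 135, 94], [140, 111, 78], [127, 102, 71], [122, 98, 69], [118, 95, 67], [117, 93, 65]]
191 [[182, 145, 101], [160, 128, 89], [149, 119, 83], [138, 110, 77], [124, 99, 70], [118, 95, 67]]
192 [[186, 148, 103], [178, 142, 99], [170, 136, 94], [152, 121, 85], [128, 102, 72], [117, 94, 67]]
193 [[187, 149, 105], [185, 148, 103], [177, 141, 98], [157, 124, 87], [130, 104, 74], [117, 93, 66]]
wrist dot front edge expected [258.  179.2]
118 (np.int64(1), np.int64(265), np.int64(180), np.int64(348))
```

```bash
python3 - <<'E'
from h import *
f,K,Ex=snap("wrist"); s=observe(); P=s["position"]; Rm=R.from_rotvec(s["orientation"]).as_matrix()
print({r:f[r,257].tolist() for r in list(range(174,208))})
print("dot front edge", [(x,proj(K,Ex,(x,-14,50))[1].round(1)) for x in (549,550,551,552,553)])
for off in (-3,-2,-1,0,1):
  print(off,"collar bot front",proj(K,Ex,P+Rm@[28+off,0,-6.4])[1].round(1),"collar top front",proj(K,Ex,P+Rm@[28+off,0,-12.4])[1].round(1),"body base",proj(K,Ex,P+Rm@[20+off,0,-12.4])[1].round(1))
E
```

```text
{174: [171, 131, 82], 175: [174, 130, 82], 176: [168, 127, 76], 177: [171, 128, 77], 178: [168, 129, 79], 179: [171, 141, 86], 180: [191, 40, 30], 181: [188, 44, 31], 182: [184, 45, 27], 183: [187, 44, 33], 184: [196, 39, 26], 185: [100, 86, 38], 186: [81, 67, 32], 187: [40, 35, 23], 188: [50, 39, 23], 189: [55, 44, 31], 190: [56, 45, 33], 191: [51, 42, 27], 192: [54, 43, 32], 193: [55, 42, 29], 194: [53, 37, 30], 195: [51, 41, 30], 196: [53, 40, 30], 197: [56, 43, 32], 198: [54, 43, 30], 199: [52, 44, 31], 200: [52, 42, 33], 201: [51, 36, 28], 202: [48, 40, 35], 203: [102, 58, 20], 204: [118, 60, 21], 205: [118, 61, 27], 206: [110, 56, 14], 207: [113, 59, 21]}
dot front edge [(549, np.float64(181.7)), (550, np.float64(180.5)), (551, np.float64(179.2)), (552, np.float64(178.0)), (553, np.float64(176.8))]
-3 collar bot front 189.1 collar top front 192.0 body base 204.9
-2 collar bot front 187.5 collar top front 190.4 body base 203.3
-1 collar bot front 185.9 collar top front 188.7 body base 201.7
0 collar bot front 184.3 collar top front 187.1 body base 200.1
1 collar bot front 182.7 collar top front 185.4 body base 198.5
```

The brass pin is visible at rows 185–186. Red shows for about 4 mm in front of it (rows 180–184), so the pin stands on the middle of its dot. Push is about 3.7 N, 5–6.5 mm in. Handing in.

```bash
python3 -c "
from plant import *
print(job_done())"
```

```text
the job is handed in; nothing more can be done
None
```

The job is handed in at about 21 s of the 58 s, verdict not shown: the brush lies bristles down in the tray, and the meter is held upright with its pins on the two red dots (front pin seen on its dot, rear pin hidden) at about 3.7 N, roughly half-way in; my first pinch missed and pressed the fingertips on the brush back at about 13 N.

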